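Latch the sprung vial clamp open

TASK

Two sprung vial clamps with red knobs are bolted down here; one holds a capped vial and the other is empty. Open the clamp that holds the vial: draw its red knob along the slot away from the vial, against the spring, move it across past the end of the tongue and let it come back into the green-marked notch, so that the jaw stays open when you let go. Leave the vial standing in its place and do not open the empty clamp.

Things in the scene. Friction and masses are not known exactly. Their poses are not given: they have to be found in the camera images.
- clamp: fixed clamp that holds the vial: grey base 90 (x) x 190 (y) x 10 mm; V jaw and vial at its +y end, sliding jaw, and at its -y half a gate plate (58 x 70 mm, top 46 mm above the bench) with a J-shaped slot. Origin: centre of the base's underside; z up, y along the base to the vial, -x side roughly towards the robot. Knob at rest: x +14, y -24 mm; vial: x 0, y +65 mm
- clamp_knob (a point): centre of that clamp's red knob: upright, round, 20 mm in diameter, 58 to 90 mm above the bench (this point 74 mm up), on an 8 mm stem out of the gate plate. It only slides: first towards the clamp's -y, 46 mm to a stop, taking the jaw along (spring 4 N at rest, 9 N at the stop). Let go outside the notch, it snaps back to rest
- clamp_turn (a point): fixed point (knob-centre height, 39 mm to -y of the rest position) where to turn across. From 32 mm of draw on, the knob is past the tongue's rounded end and can move across to the clamp's -x, up to 31 mm, against a light return spring (1 to 2 N). The notch is 19 to 31 mm across: move about 25 mm
- clamp_notch (a point): fixed point in the notch: the knob's centre when latched, 20 mm to -y and 25 mm to -x of its rest position. Once 19 to 31 mm across, the main spring takes the knob back towards +y onto the notch floor (20 mm from rest) and it stays there, the tongue (12 mm past the floor) keeping it from going back sideways. A green bar on the plate marks the notch
- vial_center (a point): centre, half-way up, of the capped vial (27 mm in diameter, 61 mm tall) that stands upright in the clamp; z up
- spare_knob (a point): centre of the red knob of the other, empty clamp, which is of the same make; leave it at rest
Not all that is in view belongs to the job. Of the things that look like the part that bears vial_center, the middle-sized one is meant.

How it is judged:
At the end, for the whole second after the job is handed in: The knob of the clamp with the vial rests by itself in its notch (15 to 26 mm from its rest position along y and at least 14 mm across), so the jaw stays open; the vial stands upright (within 0.2 rad) within 15 mm of where it was; the empty clamp's knob is within 8 mm of rest (y of clamp_knob in the frame of clamp between -0.05 and -0.039 m and x of clamp_knob in the frame of clamp below 0 m and z of vial_center in the frame of clamp above 0.035 m and angle between vial_center's own z axis and vertical below 0.2 rad and distance of vial_center from where it was at the start of the episode below 0.015 m and distance of spare_knob from where it was at the start of the episode below 0.008 m); the robot touches nothing.
It fails at once if the vial is tipped over (angle between vial_center's own z axis and vertical above 0.5 rad).
It fails at once if the empty clamp is opened (distance of spare_knob from where it was at the start of the episode above 0.015 m).
It also fails if it takes over 32 s, if anything falls off the work surface, if the arm or the gripper's body presses on something with over 40 N, if the wrist force passes 120 N, or if a joint passes its speed limit or range.

ROBOT

A 7-joint arm with a two-finger parallel gripper is mounted at the origin on a cart in front of the work surface, level with it; the furniture and walls round the work are solid. World frame = base frame: x ahead of the robot, y to its left, z up, the work surface at z = 0. Lengths are in m, angles in rad, forces in N, time in s.
With the tool pointing down it reaches from about 0.4 to 0.9 m from the base axis. Payload 5.6 kg.
Tool frame: the origin (TCP) lies midway between the tips of the shut fingers; the grasp point (between the pads) lies 19 mm behind it; z points along the fingers, y is the line along which they close (so a half turn about z gives the same grasp; the last joint's range is limited). The gripper opens to 92 mm and grips with 3 to 60 N. Pads are 20 mm wide; open, the fingers measure 128 mm over their backs; the gripper's body (75 mm by 189 mm) begins 69 mm behind the grasp point.
Start: joints at [1.23, 0.468, -0.012, 1.603, 0.006, 1.071, -0.056], TCP at [0.191, -0.621, 0.193] pointing down, gripper open.
Joint ranges: [-2.53, 2.53], [-0.31, 2.02], [-1.57, 1.55], [0.28, 2.44], [-1.29, 4.43], [0.15, 1.84], [-2.92, 2.92]. Speed limits (rad/s): [2.57, 2.57, 3.14, 3.14, 3.14, 3.14, 3.14].

INTERFACE

Orientations are given as a 3x3 rotation matrix whose columns are the frame's x, y, z axes.
In Python, from station import env, effector, solver, viewer, workorder, search_frame, tip_of gives the robot as it stands. Calls block until the motion is done:
- env.reach(position, orientation): joint-space move of the TCP to a pose.
- env.movel(position, frame=None, rate=0.15): straight line of the TCP; frame=None keeps the orientation; rate is the mean speed in m/s.
- env.goto_joints(angles): joint-space move.
- effector.release() and effector.grasp(squeeze=None): open the fingers fully, or close them until they stop; squeeze is the grip in N (None keeps the last).
- env.pause(seconds).
- solver.inverse_kinematics(position, orientation): joint angles nearest the present ones, or None.
- env.sense(): the state.
- viewer.read_camera(name): name is "side" or "top"; returns (picture, depth): 384x512x3 uint8, red, green, blue; 384x512 float32, m along the optical axis (not along the pixel's ray), 0 where there is no reading.
- viewer.camera_info(name): a dict with "intrinsics" (3x3 intrinsics, pixels), "eye" and "rotation" of the camera in the world. Camera axes: x right, y up, looking along -z (the intrinsics and any distortion apply to the point x, -y, -z); pixel columns grow to the right and rows downward; lengths in m; the calibration is good to about 2 mm. A picture is of the moment at which its call begins. camera_info takes no time and is no camera call.
A pose or a line that the arm cannot do raises env.PlanningError and nothing moves.
- workorder.finish_job(): hands the job in; it is judged then, once.
Trained networks look in the newest picture that a camera, given by its name, has taken for a name from the list of things; names that differ only in an ending like _2 or _b are one class to them, and where a whole thing is asked for, a point or a joint stands for the part that bears it (a point fixed in the world has none). Each returns a list of dicts, best first, with "score" (0 to 1); they miss things now and then, are a little off and sometimes report something else, mostly with a low value. They report only what shows in the picture. A call takes as long as a camera call. They do not tell look-alikes from the thing itself.
- search_frame(camera, name): "at" ([x, y, z] in m, in world coordinates, good to about 4 mm: the middle of the surface that is visible of it).
- tip_of(camera, name): "at" ([x, y, z] in m, in world coordinates, good to about 4 mm: a listed point, or the origin of a listed thing).
The state is a dict: "t": time; "joint_positions": joint angles; "joint_velocities": joint speeds; "tau": joint torques, N m; "ee_pos": TCP position; "tcp_rot": TCP orientation; "wrist_force": force on the tool from outside, world axes, zero at the start; "moment": the same for the moment, N m; "gripper_width": finger opening in m; "grasp_force": force on a finger pad.
Only numpy, scipy, OpenCV 4.12 (cv2) and the standard library are available. Lean on these libraries where they do the work, as an engineer would, in place of code of your own. Each camera call takes 0.05 s, during which the arm holds its last target. There are 200 camera calls.

## Working session

There is one attempt and no reset: what is moved stays moved. The work goes in short steps, each a Python script; the robot and the scene stay as the last script left them, time stands still between calls to the robot, and variables do not carry over. Pictures are saved under pics/ and viewed, at most 10 in all, crops included, and the job is handed in when it is done.

```bash
mkdir -p pics
python3 - <<'E'
from station import *
import cv2, numpy as np
np.set_printoptions(precision=4,suppress=True)
for c in ("side","top"):
    p,d=viewer.read_camera(c); cv2.imwrite(f"pics/{c}0.png",cv2.cvtColor(p,cv2.COLOR_RGB2BGR)); np.save(f"pics/{c}0.npy",d)
    i=viewer.camera_info(c); print(c,i["eye"],i["rotation"],i["intrinsics"],[k for k in i])
    for n in ("clamp","clamp_knob","clamp_turn","clamp_notch","vial_center","spare_knob"):
        print(c,n,[(np.round(r["at"],3).tolist(),round(r["score"],2)) for r in tip_of(c,n)[:5]])
    print(c,"vialS",[(np.round(r["at"],3).tolist(),round(r["score"],2)) for r in search_frame(c,"vial_center")[:5]])
print(env.sense()["t"])
E
```

```text
side [ 0.282  -1.0139  0.5036] [[ 0.985   0.0467 -0.1659]
 [-0.171   0.3867 -0.9062]
 [ 0.0218  0.921   0.3889]] [[480.7229   0.     255.2794]
 [  0.     480.7229 197.75  ]
 [  0.       0.       1.    ]] ['intrinsics', 'eye', 'rotation']
side clamp [([0.408, -0.277, 0.002], 0.76)]
side clamp_knob [([0.383, -0.32, 0.077], 0.69), ([0.414, -0.306, 0.074], 0.49)]
side clamp_turn [([0.41, -0.339, 0.076], 0.68)]
side clamp_notch [([0.384, -0.318, 0.073], 0.69)]
side vial_center [([0.466, -0.12, 0.035], 0.63), ([0.399, -0.131, 0.02], 0.61), ([0.415, -0.214, 0.037], 0.54)]
side spare_knob [([0.494, 0.113, 0.078], 0.61), ([0.407, -0.337, 0.075], 0.58)]
side vialS [([0.462, -0.134, 0.044], 0.85), ([0.415, -0.225, 0.058], 0.61), ([0.393, -0.139, 0.028], 0.43)]
top [ 0.3333 -0.0521  1.0846] [[-0.0052  0.9937 -0.1117]
 [-1.     -0.0048  0.0042]
 [ 0.0037  0.1117  0.9937]] [[410.8355   0.     254.9141]
 [  0.     410.8355 195.4285]
 [  0.       0.       1.    ]] ['intrinsics', 'eye', 'rotation']
top clamp [([0.404, -0.277, -0.005], 0.92)]
top clamp_knob []
top clamp_turn [([0.407, -0.341, 0.074], 0.55)]
top clamp_notch [([0.385, -0.322, 0.071], 0.81)]
top vial_center [([0.47, -0.116, 0.037], 0.56), ([0.397, -0.126, 0.024], 0.48), ([0.419, -0.209, 0.038], 0.43)]
top spare_knob [([0.497, 0.116, 0.068], 0.43)]
top vialS [([0.465, -0.114, 0.078], 0.57), ([0.394, -0.124, 0.042], 0.46)]
0.8
```

View pics/side0.png

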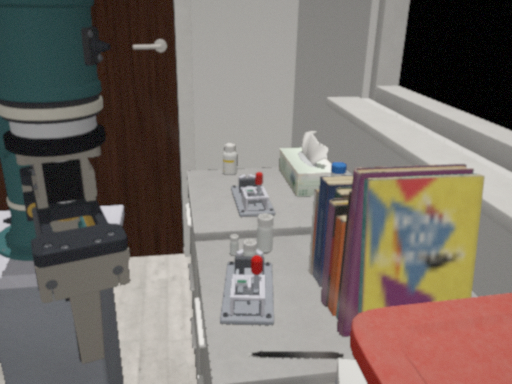

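View pics/top0.png

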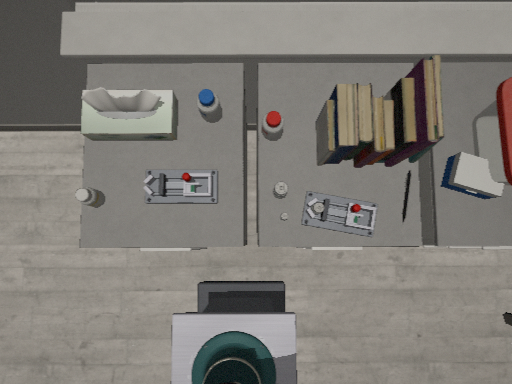

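The side picture shows the near clamp with a vial at about (250,290), its knob at (257,265). The far clamp at (252,200) is empty. In the top picture the near clamp is at (340,213) with its knob at (356,208) and the middle-sized vial at (318,208). The other vials, at (280,188) and (285,216), are loose.

```bash
cat > h.py <<'E'
from station import *
import cv2, numpy as np
np.set_printoptions(precision=4,suppress=True)
def cloud(c,d):
    i=viewer.camera_info(c); K=i["intrinsics"]; v,u=np.mgrid[:384,:512]
    P=np.stack([(u-K[0][2])/K[0][0]*d,-(v-K[1][2])/K[1][1]*d,-d],-1)
    return P@np.array(i["rotation"]).T+np.array(i["eye"])
def red(p): p=p.astype(int); return (p[...,0]>110)&(p[...,1]<60)&(p[...,2]<60)
E
python3 - <<'E'
from h import *
for c in ("side","top"):
    p=cv2.cvtColor(cv2.imread(f"pics/{c}0.png"),cv2.COLOR_BGR2RGB); d=np.load(f"pics/{c}0.npy"); W=cloud(c,d); ok=d>0
    near=ok&(np.hypot(W[...,0]-.406,W[...,1]+.277)<.13)
    R=near&red(p); print(c,"red",R.sum(),np.median(W[R],0),W[R].min(0),W[R].max(0))
    T=R&(W[...,2]>.086); print(" top",T.sum(),W[T].mean(0))
    B=near&(W[...,2]>.006)&(W[...,2]<.1)&(np.hypot(W[...,0]-.397,W[...,1]+.13)>.03)
    r=cv2.minAreaRect(W[B][:,:2].astype(np.float32)*1000); print(" base",r,B.sum())
    y=np.array([.165,.986]);x=np.array([.986,-.165]);q=W[...,:2]-[.406,-.277]
    Y=q@y;X=q@x
    for a in range(-90,90,10):
        m=near&(abs(X)<.04)&(Y>a/1e3)&(Y<(a+10)/1e3)
        print((a,round(W[m][:,2].max()*1e3)if m.any() else None),end=" ")
    bk=ok&(W[...,2]>.1)&(abs(W[...,1]+.35)<.2)&(W[...,0]>.3)&(W[...,0]<.6); 
    if bk.any(): print("\n books minx,maxz",np.percentile(W[bk][:,0],[0,1,5]),W[bk][:,2].max())
E
python3 - <<'E'
import cv2;a=cv2.imread('pics/side0.png')[220:330,200:310];b=cv2.imread('pics/top0.png')[180:245,285:395]
b=cv2.copyMakeBorder(b,0,45,0,0,0);cv2.imwrite('pics/crop.png',cv2.resize(cv2.hconcat([a,b]),None,fx=3.6,fy=3.6,interpolation=2))
E
```

```text
side red 162 [ 0.4147 -0.3123  0.0785] [ 0.4071 -0.3165  0.0605] [ 0.4255 -0.3025  0.0911]
 top 33 [ 0.4158 -0.3095  0.0884]
 base ((407.4869384765625, -279.0783386230469), (192.89022827148438, 89.92078399658203), 79.18516540527344) 3464
(-90, 48) (-80, 49) (-70, 48) (-60, 49) (-50, 48) (-40, 90) (-30, 91) (-20, 89) (-10, 31) (0, 25) (10, 31) (20, 31) (30, 50) (40, 69) (50, 72) (60, 72) (70, 71) (80, 44) 
 books minx,maxz [0.5279 0.5296 0.5319] 0.28202960161990737
top red 38 [ 0.4146 -0.3037  0.089 ] [ 0.4061 -0.3127  0.085 ] [ 0.4232 -0.2969  0.092 ]
 top 35 [ 0.4149 -0.3031  0.0893]
 base ((434.06561279296875, -285.80078125), (197.01206970214844, 199.82177734375), 72.87224578857422) 2447
(-90, 48) (-80, 51) (-70, 49) (-60, 49) (-50, 49) (-40, 91) (-30, 92) (-20, 90) (-10, 34) (0, 32) (10, 33) (20, 33) (30, 52) (40, 54) (50, 75) (60, 74) (70, 72) (80, 49) 
 books minx,maxz [0.5262 0.5278 0.5313] 0.283780637847558
```

View pics/crop.png

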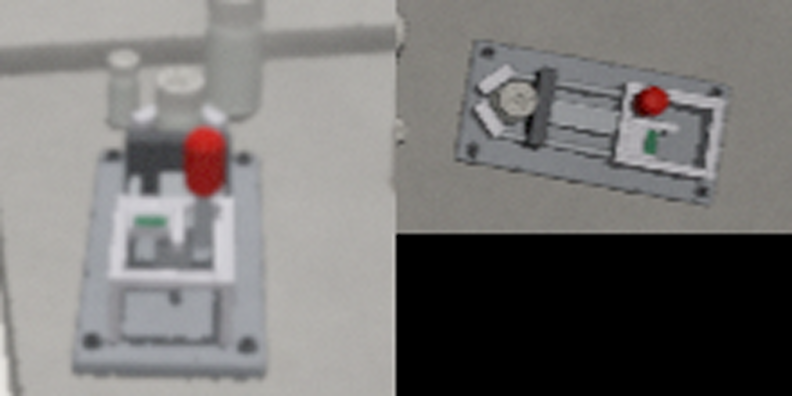

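```bash
cat >> h.py <<'E'
a=np.radians(-10.5); X=np.array([np.cos(a),np.sin(a),0]); Y=np.array([-np.sin(a),np.cos(a),0])
K0=np.array([.4155,-.305,.060])
def at(draw,across,z=.060): q=K0-draw*Y-across*X; q[2]=z; return q
def say(m):
    s=env.sense(); e=np.array(s["ee_pos"])-K0
    print(m,"t%.1f"%s["t"],"draw/across mm",(-e@Y*1e3).round(1),(-e@X*1e3).round(1),"z",s["ee_pos"][2].round(4),"F",np.array(s["wrist_force"]),"w %.4f g %.1f"%(s["gripper_width"],s["grasp_force"]))
E
python3 - <<'E'
from h import *
z=np.array([0,0,-1.]); s0=env.sense(); R0=np.array(s0["tcp_rot"]); print(R0)
R=[np.column_stack([np.cross(s*Y,z),s*Y,z]) for s in(1,-1)]
c=[(np.abs(np.array(q)-s0["joint_positions"]).max(),i,q) for i,r in enumerate(R) if (q:=solver.inverse_kinematics(at(.014,0,.13),r)) is not None]
b=min(c,key=lambda t:t[0]); print(b)
env.reach(at(.014,0,.13),R[b[1]]); say("above")
env.movel(at(.014,0),rate=.12); say("down")
effector.grasp(25); say("grasp")
p,d=viewer.read_camera("side"); cv2.imwrite("pics/g1.png",cv2.cvtColor(p[150:350,150:400],cv2.COLOR_RGB2BGR))
E
```

```text
[[ 0.956   0.2934 -0.0001]
 [ 0.2934 -0.956  -0.    ]
 [-0.0001  0.     -1.    ]]
(np.float64(1.1329111210307934), 1, array([ 0.6516,  0.3357, -0.0699,  1.9689,  0.031 ,  0.838 , -1.1892]))
above t2.2 draw/across mm 15.2 0.0 z 0.1302 F [-1.1663 -0.5007  0.4735] w 0.0916 g 0.0
down t3.0 draw/across mm 14.5 -0.3 z 0.0604 F [-0.1157 -0.4029 -0.1418] w 0.0918 g 0.0
grasp t4.1 draw/across mm 13.0 -0.1 z 0.06 F [-0.4035  4.7138  3.1203] w 0.0179 g 25.0
```

Run:
```python
from h import *
env.movel(at(.040,0),rate=.05); say("drawn")
s=env.sense()
if s["gripper_width"]>.012:
    env.movel(at(.040,.026),rate=.04); say("across")
p,d=viewer.read_camera("side"); cv2.imwrite("pics/g2.png",cv2.resize(cv2.cvtColor(p[180:340,150:350],cv2.COLOR_RGB2BGR),None,fx=3,fy=3))
```

```text
drawn t4.8 draw/across mm 37.8 -0.0 z 0.0599 F [2.3993 8.552  4.2597] w 0.0177 g 25.0
across t5.6 draw/across mm 37.7 25.4 z 0.0599 F [2.45   8.2393 2.9215] w 0.0175 g 25.0
```

View pics/g2.png

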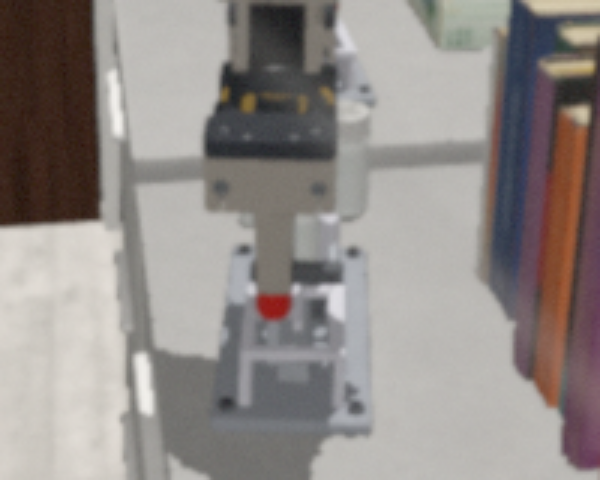

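The crop shows the knob at (272,305) still between the fingers, now on the left (notch) side of the slot. The forces match the two springs. Next I let it back to the notch floor.

Run:
```python
from h import *
for dr in (.028,.023,.020,.018):
    env.movel(at(dr,.026),rate=.04); say(dr)
    if env.sense()["wrist_force"][1]<1.5: break
effector.release(); say("open")
env.movel(at(env_d:=.020,.026,.17),rate=.15); say("up")
env.reach(np.array([.25,-.55,.2]),np.array(env.sense()["tcp_rot"])); say("away")
for c in ("side","top"):
    p,d=viewer.read_camera(c); W=cloud(c,d)
    m=red(p)&(d>0)&(np.hypot(W[...,0]-.406,W[...,1]+.277)<.13)&(W[...,2]>.086)
    e=W[m].mean(0)-K0; print(c,m.sum(),"draw/across",-e@Y,-e@X)
    for n in("clamp_knob","spare_knob","vial_center"): print(n,[(np.round(r["at"],3).tolist(),round(r["score"],2)) for r in tip_of(c,n)[:4]])
    cv2.imwrite(f"pics/{c}3.png",cv2.resize(cv2.cvtColor(p[150:340,180:400],cv2.COLOR_RGB2BGR),None,fx=3,fy=3))
```

```text
0.028 t6.1 draw/across mm 26.1 25.2 z 0.06 F [3.1854 6.0441 0.6955] w 0.0177 g 25.0
0.023 t6.4 draw/across mm 21.3 25.2 z 0.06 F [3.2258 6.3171 0.0513] w 0.0177 g 25.0
0.02 t6.6 draw/across mm 19.2 25.3 z 0.06 F [ 3.1064  4.3117 -0.3714] w 0.0181 g 25.0
0.018 t6.9 draw/across mm 18.9 25.3 z 0.0601 F [ 3.6511 -0.0922 -2.474 ] w 0.0173 g 25.0
open t8.0 draw/across mm 18.0 26.0 z 0.06 F [-0.1912  0.2634 -0.0538] w 0.0919 g 0.0
up t8.9 draw/across mm 19.7 26.6 z 0.1692 F [ 1.2484  0.3391 -0.5635] w 0.0917 g 0.0
away t10.0 draw/across mm 269.2 116.8 z 0.1993 F [ 1.0811 -0.4695 -0.4505] w 0.0919 g 0.0
side 41 draw/across 0.02416592707036296 0.0238667541594596
clamp_knob [([0.388, -0.318, 0.072], 0.59)]
spare_knob [([0.493, 0.11, 0.074], 0.59)]
vial_center [([0.463, -0.121, 0.037], 0.88), ([0.413, -0.215, 0.038], 0.71), ([0.396, -0.131, 0.021], 0.51)]
top 34 draw/across 0.01764465854819523 0.02650430756899911
clamp_knob [([0.385, -0.317, 0.075], 0.59), ([0.493, 0.112, 0.068], 0.47)]
spare_knob [([0.496, 0.117, 0.07], 0.43)]
vial_center [([0.419, -0.208, 0.038], 0.68), ([0.397, -0.128, 0.025], 0.57), ([0.469, -0.116, 0.042], 0.57)]
```

View pics/side3.png

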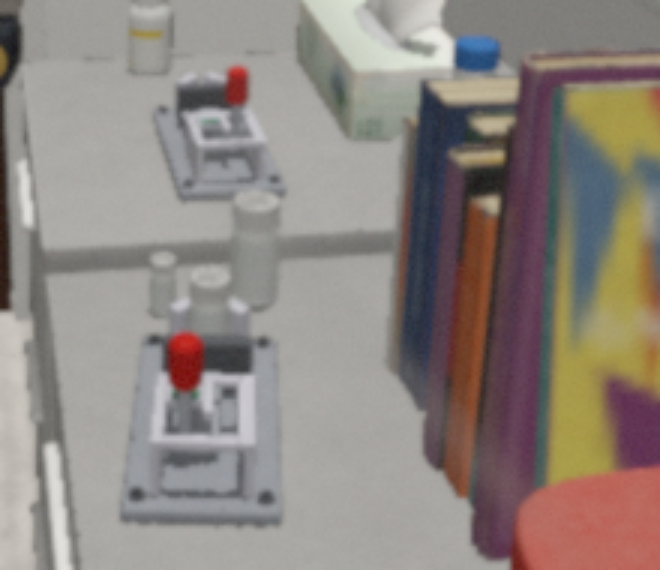

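The knob at (186,362) sits on the notch side at the green mark. The jaw is drawn back, the vial at (210,300) stands upright, and the spare clamp's knob at (237,85) is at rest.

```bash
python3 -c "
from station import workorder
print(workorder.finish_job())"
```

```text
the job is handed in; nothing more can be done
None
```

The clamp holding the vial is latched open with its knob in the green-marked notch, the vial is still standing in place, the empty clamp is untouched, and the job is handed in (no verdict was shown).

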